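# Sort the round dowel offcuts by thickness

### The arm

A 6-joint arm with a two-finger parallel gripper is mounted at the origin on the work surface. World frame = base frame: x ahead of the robot, y to its left, z up, the work surface at z = 0. Lengths are in mm, angles in rad, forces in N, time in s.
With the tool pointing down it reaches from about 325 to 775 mm from the base axis. Payload 5.5 kg.
Tool frame: the origin (TCP) lies between the finger pads; the fingertips stand robot.nose_length ahead of it and the grasp point (between the pads) lies 5 mm behind it (robot.nose_length is the distance from the TCP to the fingertips, in mm); z points along the fingers, y is the line along which they close (so a half turn about z gives the same grasp; the last joint's range is limited). The gripper opens to 88 mm and grips with 3 to 60 N. Pads are 20 mm wide; open, the fingers measure 115 mm over their backs; the gripper's body (75 mm by 178 mm) begins 61 mm behind the grasp point.
Start: joints at [1.242, 0.091, 1.231, -0, 1.82, -0.057], TCP at [161.084, 577.987, 236.631] pointing down, gripper open.
Joint ranges: [-2.87, 2.87], [-0.86, 2.18], [0.17, 2.46], [-1.51, 4.65], [0.06, 2.69], [-2.65, 2.65]. Speed limits (rad/s): [2.57, 2.57, 3.01, 3.14, 3.14, 3.14].

### API

Orientations are given as a unit quaternion [x, y, z, w].
In Python, from plant import sense, eyes, job_done, robot gives the robot as it stands. The module is installed in compiled form; this text tells all that it offers.
- The arm moves only by the tool servo_tool, never from a script. Its argument "rows" is text: rows parted by semicolons, each of 4 numbers parted by spaces: the shift along the tool's x, y, z in cm, then the turn about the tool's z in rad. In form: dx dy dz twist; .... A call has 1 to 12 rows; each row is the pose to reach, as a shift and turn from the pose commanded when the call began, along the tool's axes at that moment; what a row does not reach only later rows make up. A row lasts 1/10 s, in which the tool goes at most 50 mm and 8.59 degrees, less where a joint would pass 70% of its speed; a pose out of reach is approached as far as the arm can. A call with a gripper value outside its range is refused whole. "hand" is the closure, from 0 (fully open) to 1 (shut), set as the call begins (left out, the last holds). The fingers move at their own pace and stop on an object; "grip_force" is the grip in N (left out, the last holds). Time passes only in rows, so rows that repeat a pose let the fingers close. It gives the time, the measured TCP pose, the force, the opening and the grip force at its end, in the units of the state.
- sense(): the state, without advancing time (a new reading comes with each control period).
- eyes.capture(name): name is "side" or "top"; returns (picture, depth): 384x512x3 uint8, blue, green, red; 384x512 float32, mm along the optical axis (not along the pixel's ray), 0 where there is no reading.
- eyes.calibration(name): a dict with "mtx" (3x3 intrinsics, pixels), "dist_coeffs" ([k1, k2, p1, p2, k3] as OpenCV has them; the pictures are not rectified), "cam_to_world" (4x4, takes a point from camera to world coordinates). Camera axes: x right, y down, z forward; pixel columns grow to the right and rows downward; lengths in mm; the calibration is good to about 2 mm. A picture is of the moment at which its call begins. calibration takes no time and is no camera call.
- job_done(): hands the job in; it is judged then, once.
Trained networks look in the newest picture that a camera, given by its name, has taken for a name from the list of things; names that differ only in an ending like _2 or _b are one class to them, and where a whole thing is asked for, a point or a joint stands for the part that bears it (a point fixed in the world has none). Each returns a list of dicts, best first, with "confidence" (0 to 1); they miss things now and then, are a little off and sometimes report something else, mostly with a low value. They report only what shows in the picture. A call takes as long as a camera call.
- eyes.look_for(camera, label): "at" ([row, column] in pixels, amid what is visible of it).
The state is a dict: "time_s": time; "joint_pos": joint angles; "qd": joint speeds; "joint_efforts": joint torques, N m; "tcp_pos": TCP position; "ee_rot": TCP orientation; "force": force on the tool from outside, world axes, zero at the start; "ft_torque": the same for the moment, N m; "opening": opening from 0.0 (shut) to 1.0 (fully open); "grasp_force": force on a finger pad.
Only numpy, scipy, OpenCV 4.12 (cv2) and the standard library are available. Lean on these libraries where they do the work, as an engineer would, in place of code of your own. Each camera call takes 0.05 s, during which the arm holds its last target. There are 200 camera calls.

### The job

Sort the four round dowel offcuts on the bench by thickness: stand each one upright on the floor of its own sorting tray, the thinnest in the smallest tray, the next in the next larger one, and so on up to the thickest in the largest tray. Leave the two square offcuts standing where they are.

Things in the scene. Friction and masses are not known exactly. Their poses are not given: they have to be found in the camera images.
- dowel_20: the thinnest round dowel offcut: a loose plain wooden cylinder standing on end, 20 mm diameter, 65 mm tall; origin at the centre of its underside, z along its length (up at the start)
- dowel_31: the second thinnest round dowel offcut: a loose plain wooden cylinder standing on end, 31 mm diameter, 80 mm tall; origin at the centre of its underside, z along its length (up at the start)
- dowel_42: the second thickest round dowel offcut: a loose plain wooden cylinder standing on end, 42 mm diameter, 60 mm tall; origin at the centre of its underside, z along its length (up at the start)
- dowel_53: the thickest round dowel offcut: a loose plain wooden cylinder standing on end, 53 mm diameter, 72 mm tall; origin at the centre of its underside, z along its length (up at the start)
- tray_20: the smallest sorting tray, for the 20 mm dowel: a square open dark wooden tray fixed to the bench, 56 mm square outside, 44 mm square inside, 20 mm high, walls and floor 6 mm thick; origin at the centre of its underside (the inner floor is at z = 6 mm), x and y along its sides
- tray_31: the second smallest sorting tray, for the 31 mm dowel: a square open dark wooden tray fixed to the bench, 67 mm square outside, 55 mm square inside, 20 mm high, walls and floor 6 mm thick; origin at the centre of its underside (the inner floor is at z = 6 mm), x and y along its sides
- tray_42: the second largest sorting tray, for the 42 mm dowel: a square open dark wooden tray fixed to the bench, 78 mm square outside, 66 mm square inside, 20 mm high, walls and floor 6 mm thick; origin at the centre of its underside (the inner floor is at z = 6 mm), x and y along its sides
- tray_53: the largest sorting tray, for the 53 mm dowel: a square open dark wooden tray fixed to the bench, 89 mm square outside, 77 mm square inside, 20 mm high, walls and floor 6 mm thick; origin at the centre of its underside (the inner floor is at z = 6 mm), x and y along its sides
- square_30: a square-section wooden offcut, loose, standing on end among the dowels, 30 x 30 mm and 70 mm tall, same wood as the dowels; origin at the centre of its underside; to be left alone. Dowels, trays and square offcuts stand in two rows, mixed in any order, at least 105 mm from centre to centre. Other bench clutter lies only outside these rows, under 180 mm high
- square_40: a square-section wooden offcut, loose, standing on end among the dowels, 40 x 40 mm and 62 mm tall, same wood as the dowels; origin at the centre of its underside; to be left alone. Dowels, trays and square offcuts stand in two rows, mixed in any order, at least 105 mm from centre to centre. Other bench clutter lies only outside these rows, under 180 mm high

How it is judged (in metres and radians):
At the end, for the whole second after the job is handed in: Each of the four dowels stands upright (within 0.12 rad, either end up) on the floor of the tray of its own size, its axis within 19 mm of the tray's centre (anywhere inside the walls), at rest; both square offcuts stand upright within 25 mm of where they started (horizontal distance between dowel_20 and tray_20 below 0.019 m and ((z of dowel_20 in the frame of tray_20 between 0.002 and 0.012 m and angle between dowel_20's own z axis and vertical below 0.12 rad) or (z of dowel_20 in the frame of tray_20 between 0.067 and 0.077 m and angle between dowel_20's own z axis and vertical above 3.02 rad)) and linear speed of each of dowel_20, dowel_31, dowel_42, dowel_53 below 0.02 m/s and horizontal distance between dowel_31 and tray_31 below 0.019 m and ((z of dowel_31 in the frame of tray_31 between 0.002 and 0.012 m and angle between dowel_31's own z axis and vertical below 0.12 rad) or (z of dowel_31 in the frame of tray_31 between 0.082 and 0.092 m and angle between dowel_31's own z axis and vertical above 3.02 rad)) and horizontal distance between dowel_42 and tray_42 below 0.019 m and ((z of dowel_42 in the frame of tray_42 between 0.002 and 0.012 m and angle between dowel_42's own z axis and vertical below 0.12 rad) or (z of dowel_42 in the frame of tray_42 between 0.062 and 0.072 m and angle between dowel_42's own z axis and vertical above 3.02 rad)) and horizontal distance between dowel_53 and tray_53 below 0.019 m and ((z of dowel_53 in the frame of tray_53 between 0.002 and 0.012 m and angle between dowel_53's own z axis and vertical below 0.12 rad) or (z of dowel_53 in the frame of tray_53 between 0.074 and 0.084 m and angle between dowel_53's own z axis and vertical above 3.02 rad)) and distance of each of square_30, square_40 from where it was at the start of the episode below 0.025 m and angle between each of square_30, square_40's own z axis and vertical below 0.12 rad); the robot touches nothing.
It fails at once if a square offcut is moved more than 25 mm or knocked over (distance of any of square_30, square_40 from where it was at the start of the episode above 0.025 m or angle between any of square_30, square_40's own z axis and vertical above 0.5 rad).
It also fails if it takes over 99 s, if anything falls off the work surface, if the arm or the gripper's body presses on something with over 40 N, if the wrist force passes 120 N, or if a joint passes its speed limit or range.

## Working session

There is one attempt and no reset: what is moved stays moved. The work goes in short steps, Python scripts to look and compute and a tool call to move; the robot and the scene stay as the last step left them, time stands still between calls to the robot, and variables do not carry over. Pictures are saved under pics/ and viewed, at most 14 in all, crops included, and the job is handed in when it is done.

Besides the shell and the picture viewer there is one more tool, called after ">>>" as name(argument=value, ...) on one line, values as JSON. servo_tool: Moves the arm, as the interface text tells. Its arguments: {"type":"object","properties":{"rows":{"type":"string"},"hand":{"type":"number"},"grip_force":{"type":"number"}},"required":["rows"]}

```bash
mkdir -p pics; cat > h.py <<'E'
import numpy as np,cv2
from plant import sense,eyes,job_done,robot
def world(cam,depth):
    c=eyes.calibration(cam);K=np.array(c["mtx"],float);D=np.array(c["dist_coeffs"],float);T=np.array(c["cam_to_world"])
    h,w=depth.shape;v,u=np.mgrid[:h,:w]
    p=cv2.undistortPoints(np.stack([u,v],-1).reshape(-1,1,2).astype(np.float64),K,D).reshape(h,w,2)
    P=np.dstack([p[...,0]*depth,p[...,1]*depth,depth])
    W=P@T[:3,:3].T+T[:3,3];W[depth<=0]=np.nan
    return W
E
python3 - <<'E'
from h import *
print(sense()["tcp_pos"],sense()["ee_rot"],robot.nose_length)
for c in("top","side"):
    im,d=eyes.capture(c);cv2.imwrite(f"pics/{c}0.png",im);W=world(c,d);np.save(c+"0.npy",W)
    print(c,np.round(np.array(eyes.calibration(c)["cam_to_world"])[:3,3]))
    for n in["dowel_20","dowel_31","dowel_42","dowel_53","tray_20","tray_31","tray_42","tray_53","square_30","square_40"]:
        for r in eyes.look_for(c,n)[:2]:
            a,b=map(int,r["at"]);print(n,round(r["confidence"],2),a,b,np.round(np.nanmedian(W[a-1:a+2,b-1:b+2].reshape(-1,3),0)))
E
```

```text
[161.00813375 577.72395974 235.51958651] [ 1.35498942e-01  9.90777033e-01 -9.36772164e-04 -1.72133580e-04] 14.0
top [330. -14. 980.]
dowel_20 0.87 159 265 [611.  -1.  79.]
dowel_20 0.77 245 259 [444.  -2.  60.]
dowel_31 0.87 159 265 [611.  -1.  79.]
dowel_31 0.77 245 259 [444.  -2.  60.]
dowel_42 0.87 159 265 [611.  -1.  79.]
dowel_42 0.77 245 259 [444.  -2.  60.]
dowel_53 0.87 159 265 [611.  -1.  79.]
dowel_53 0.77 245 259 [444.  -2.  60.]
tray_20 0.91 224 114 [472. 302.   8.]
tray_20 0.83 167 334 [ 628. -147.    6.]
tray_31 0.91 224 114 [472. 302.   8.]
tray_31 0.83 167 334 [ 628. -147.    6.]
tray_42 0.91 224 114 [472. 302.   8.]
tray_42 0.83 167 334 [ 628. -147.    6.]
tray_53 0.91 224 114 [472. 302.   8.]
tray_53 0.83 167 334 [ 628. -147.    6.]
square_30 0.86 225 181 [470. 151.  70.]
square_30 0.72 252 328 [ 440. -135.   62.]
square_40 0.86 225 181 [470. 151.  70.]
square_40 0.72 252 328 [ 440. -135.   62.]
side [503. 466. 594.]
dowel_20 0.86 244 196 [632. 166.  58.]
dowel_20 0.86 189 306 [453.  20.  57.]
dowel_31 0.86 244 196 [632. 166.  58.]
dowel_31 0.86 189 306 [453.  20.  57.]
dowel_42 0.86 244 196 [632. 166.  58.]
dowel_42 0.86 189 306 [453.  20.  57.]
dowel_53 0.86 244 196 [632. 166.  58.]
dowel_53 0.86 189 306 [453.  20.  57.]
tray_20 0.84 98 245 [ 617. -306.    6.]
tray_20 0.82 104 299 [ 477. -301.    6.]
tray_31 0.84 98 245 [ 617. -306.    6.]
tray_31 0.82 104 299 [ 477. -301.    6.]
tray_42 0.84 98 245 [ 617. -306.    6.]
tray_42 0.82 104 299 [ 477. -301.    6.]
tray_53 0.84 98 245 [ 617. -306.    6.]
tray_53 0.82 104 299 [ 477. -301.    6.]
square_30 0.94 140 311 [ 448. -118.   55.]
square_30 0.64 257 291 [473. 173.  66.]
square_40 0.94 140 311 [ 448. -118.   55.]
square_40 0.64 257 291 [473. 173.  66.]
```

View pics/top0.png

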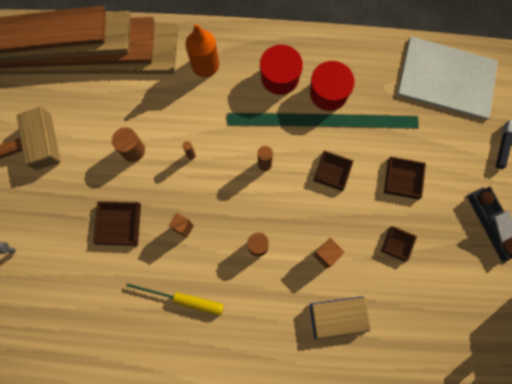

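View pics/side0.png

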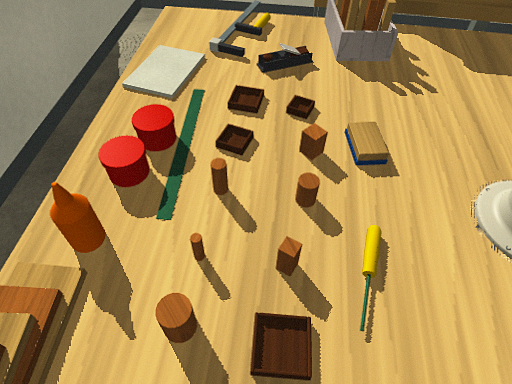

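```bash
python3 - <<'E'
from h import *
W=np.load("top0.npy")
def comps(m,lo):
    n,l,s,_=cv2.connectedComponentsWithStats(m.astype(np.uint8))
    for i in range(1,n):
        if s[i,4]<lo: continue
        p=W[l==i]; (cx,cy),(a,b),t=cv2.minAreaRect(p[:,:2].astype(np.float32))
        q=p[p[:,2]>np.percentile(p[:,2],90)-4]; (c,r)=cv2.minEnclosingCircle(q[:,:2].astype(np.float32))
        print("n",s[i,4],"pix",s[i,:4],"rect",np.round([cx,cy,a,b,t],1),"z",np.round(np.percentile(p[:,2],[5,50,95])),"topcircle",np.round([*c,2*r]),"rect2",np.round(np.hstack([*cv2.minAreaRect(q[:,:2].astype(np.float32))])),"mean",np.round(q.mean(0)))
print("tall");comps((W[...,2]>35),15)
print("rim");comps((W[...,2]>14)&(W[...,2]<26),40)
E
```

```text
tall
n 7572 pix [  0   6 154  60] rect [877.5 443.  118.  348.3   4.6] z [37. 63. 78.] topcircle [885. 492. 252.] rect2 [883. 490.  88. 242.   8.] mean [882. 487.  77.]
n 1089 pix [185  24  33  47] rect [843.3 148.1  55.7  64.3  24.8] z [ 44. 100. 145.] topcircle [846. 150.  24.] rect2 [845. 150.  16.  23.  26.] mean [843. 149. 144.]
n 1524 pix [259  44  44  45] rect [828.1 -19.3  92.4  91.    3.9] z [53. 66. 69.] topcircle [828. -19.  93.] rect2 [828. -19.  91.  91.  14.] mean [827. -19.  66.]
n 1516 pix [311  61  44  44] rect [ 796.5 -129.5   90.9   90.8   39.3] z [53. 66. 69.] topcircle [ 797. -129.   92.] rect2 [ 797. -129.   91.   88.    3.] mean [ 796. -129.   66.]
n 1638 pix [ 12 107  43  60] rect [636.1 500.1 121.7  84.7  20.9] z [38. 52. 55.] topcircle [640. 490. 129.] rect2 [641. 489. 120.  59.  21.] mean [641. 487.  53.]
n 678 pix [111 127  30  31] rect [635.3 285.   54.7  52.3  46.1] z [43. 72. 74.] topcircle [636. 284.  55.] rect2 [636. 285.  53.  52.  36.] mean [635. 285.  72.]
n 121 pix [182 141  12  14] rect [633.1 156.9  19.   19.   60.6] z [40. 64. 67.] topcircle [6
[... 4538 characters left out ...]
12. -295.   20.]
n 201 pix [469 195  38  66] rect [ 518.3 -470.1  148.2    5.6   28.1] z [15. 20. 25.] topcircle [ 518. -470.  148.] rect2 [ 518. -470.  148.    4.   29.] mean [ 515. -472.   23.]
n 518 pix [ 93 201  47  44] rect [473.8 295.2  90.8  89.5   3.2] z [15. 20. 23.] topcircle [474. 295. 122.] rect2 [474. 295.  90.  88.   3.] mean [472. 292.  21.]
n 312 pix [382 226  35  35] rect [ 473.1 -284.4   56.5   57.3   71.3] z [15. 19. 22.] topcircle [ 473. -285.   76.] rect2 [ 473. -284.   56.   57.   71.] mean [ 475. -282.   20.]
n 613 pix [127 283  97  32] rect [332.9 159.3 199.   23.6  80.8] z [15. 22. 26.] topcircle [321. 111. 100.] rect2 [325. 111. 100.  21.  81.] mean [325. 113.  24.]
```

The top view shows every item clearly:

| Item | Position (x, y), mm |
|---|---|
| dowel_53 | (636, 285) |
| dowel_20 | (634, 158) |
| dowel_31 | (625, 1) |
| dowel_42 | (449, 2) |
| tray_53 | (474, 295) |
| tray_31 | (619, -144) |
| tray_42 | (614, -295) |
| tray_20 | (473, -284) |
| square_30 | (476, 155) |
| square_40 | (441, -138) |

The measured sizes agree with the list, and the side view agrees with the top view. I'll go over dowel_53 first, turning the tool in line with the world axes.

>>> servo_tool(rows="-53.6 -15.5 0 -0.272;-53.6 -15.5 0 -0.272;-53.6 -15.5 0 -0.272;-53.6 -15.5 0 -0.272;-53.6 -15.5 0 -0.272;-53.6 -15.5 0 -0.272;-53.6 -15.5 0 -0.272;-53.6 -15.5 0 -0.272;-53.6 -15.5 0 -0.272;-53.6 -15.5 0 -0.272;-53.6 -15.5 0 -0.272;-53.6 -15.5 0 -0.272", hand=0, grip_force=25)

```text
time_s: 2.3
tcp_pos: [639.3, 280.7, 234.6]
ee_rot: [0.003, 1.0, -0.001, -0.001]
force: [-0.0, 0.4, -0.9]
opening: 0.998
grasp_force: 0.0
```

>>> servo_tool(rows="0 0 0 0;0 0 0 0;0 0 0 0")

```text
time_s: 2.6
tcp_pos: [634.5, 286.3, 237.4]
ee_rot: [-0.001, 1.0, 0.0, 0.0]
force: [0.2, -0.4, 0.1]
opening: 0.997
grasp_force: 0.0
```

>>> servo_tool(rows="0 0 5 0;0 0 10 0;0 0 14 0;0 0 17 0;0 0 19.4 0;0 0 19.4 0;0 0 19.4 0;0 0 19.4 0")

```text
time_s: 3.4
tcp_pos: [636.5, 285.9, 45.7]
ee_rot: [-0.001, 1.0, 0.001, 0.002]
force: [-0.6, -0.1, 0.5]
opening: 0.999
grasp_force: 0.0
```

>>> servo_tool(rows="0 0 0 0;0 0 0 0;0 0 0 0;0 0 0 0;0 0 0 0;0 0 0 0;0 0 0 0;0 0 0 0", hand=1)

```text
time_s: 4.2
tcp_pos: [635.9, 284.8, 42.7]
ee_rot: [-0.0, 1.0, 0.0, 0.0]
force: [0.2, -0.1, 0.3]
opening: 0.6
grasp_force: 25.0
```

>>> servo_tool(rows="0 0 -3 0;0 0 -6 0;0 0 -9 0;4 0.3 -9 0;8 0.5 -9 0;12 0.8 -9 0;16.2 1 -9 0;16.2 1 -9 0;16.2 1 -9 0;16.2 1 -9 0")

```text
time_s: 5.2
tcp_pos: [474.7, 294.7, 132.9]
ee_rot: [0.0, 1.0, 0.0, 0.0]
force: [0.3, -0.1, -1.4]
opening: 0.603
grasp_force: 25.0
```

>>> servo_tool(rows="0 0 3 0;0 0 5.5 0;0 0 7 0;0 0 7.8 0;0 0 8.3 0;0 0 8.3 0;0 0 8.3 0;0 0 8.3 0")

```text
time_s: 6.0
tcp_pos: [474.4, 295.1, 50.9]
ee_rot: [-0.0, 1.0, 0.0, 0.001]
force: [0.2, -0.0, -1.4]
opening: 0.601
grasp_force: 25.0
```

>>> servo_tool(rows="0 0 0.1 0;0 0 0.2 0;0 0 0.2 0;0 0 0.2 0")

```text
time_s: 6.4
tcp_pos: [474.2, 295.0, 48.7]
ee_rot: [-0.0, 1.0, 0.0, 0.001]
force: [-1.1, 0.1, 5.6]
opening: 0.6
grasp_force: 25.0
```

>>> servo_tool(rows="0 0 0 0;0 0 0 0;0 0 0 0;0 0 0 0;0 0 0 0;0 0 0 0;0 0 0 0", hand=0)

```text
time_s: 7.1
tcp_pos: [473.8, 294.8, 47.6]
ee_rot: [-0.0, 1.0, -0.0, -0.0]
force: [-0.7, -0.3, -0.1]
opening: 1.0
grasp_force: 0.0
```

>>> servo_tool(rows="0 0 -3 0;0 0 -7 0;0 0 -10 0;-4 -3.4 -10 0;-8 -6.8 -10 0;-12 -10.2 -10 0;-16 -13.7 -10 0;-16 -13.7 -10 0;-16 -13.7 -10 0;-16 -13.7 -10 0;-16 -13.7 -10 0")

```text
time_s: 8.2
tcp_pos: [632.9, 159.3, 148.0]
ee_rot: [-0.001, 1.0, 0.0, 0.0]
force: [-0.5, 0.1, 0.0]
opening: 1.004
grasp_force: 0.0
```

>>> servo_tool(rows="0 0 4 0;0 0 7 0;0 0 9.5 0;0 0 10.8 0;0 0 10.8 0;0 0 10.8 0;0 0 10.8 0")

```text
time_s: 8.9
tcp_pos: [634.9, 158.3, 42.1]
ee_rot: [-0.0, 1.0, 0.0, 0.002]
force: [0.0, -0.5, 1.4]
opening: 0.999
grasp_force: 0.0
```

>>> servo_tool(rows="0 0 0 0;0 0 0 0;0 0 0 0;0 0 0 0;0 0 0 0;0 0 0 0;0 0 0 0;0 0 0 0;0 0 0 0;0 0 0 0;0 0 0 0", hand=1, grip_force=15)

```text
time_s: 10.0
tcp_pos: [633.8, 157.8, 39.6]
ee_rot: [-0.0, 1.0, -0.0, -0.0]
force: [0.5, -0.6, -0.3]
opening: 0.224
grasp_force: 15.0
```

>>> servo_tool(rows="0 0 -3 0;0 0 -7 0;0 0 -11 0;4 -11 -11 0;8 -22 -11 0;12 -33 -11 0;16.1 -44.3 -11 0;16.1 -44.3 -11 0;16.1 -44.3 -11 0;16.1 -44.3 -11 0;16.1 -44.3 -11 0;16.1 -44.3 -11 0")

```text
time_s: 11.2
tcp_pos: [479.2, -266.9, 149.9]
ee_rot: [-0.0, 1.0, -0.0, 0.0]
force: [1.0, -1.2, -0.2]
opening: 0.225
grasp_force: 15.0
```

>>> servo_tool(rows="0 0 0 0;0 0 0 0;0 0 0 0;0 0 0 0;0 0 0 0")

```text
time_s: 11.7
tcp_pos: [480.8, -263.9, 149.7]
ee_rot: [-0.001, 1.0, 0.0, 0.0]
force: [0.4, -0.2, -0.1]
opening: 0.226
grasp_force: 15.0
```

>>> servo_tool(rows="0.75 -2 0 0;0.75 -2 0 0;0.75 -2 0 0;0.75 -2 3 0;0.75 -2 6 0;0.75 -2 8.5 0;0.75 -2 9.5 0;0.75 -2 9.8 0;0.75 -2 10.1 0;0.75 -2 10.3 0;0.75 -2 10.4 0;0.75 -2 10.4 0")

```text
time_s: 12.9
tcp_pos: [473.0, -285.4, 46.4]
ee_rot: [-0.0, 1.0, -0.0, 0.0]
force: [0.9, 0.0, -0.1]
opening: 0.224
grasp_force: 15.0
```

>>> servo_tool(rows="0 0 0 0;0 0 0 0;0 0 0 0")

```text
time_s: 13.2
tcp_pos: [472.7, -285.3, 45.8]
ee_rot: [-0.0, 1.0, -0.0, 0.0]
force: [-0.4, -0.5, -0.4]
opening: 0.226
grasp_force: 15.0
```

>>> servo_tool(rows="0 0 0.1 0;0 0 0.1 0;0 0 0.1 0")

```text
time_s: 13.5
tcp_pos: [472.9, -285.3, 45.5]
ee_rot: [-0.0, 1.0, -0.0, 0.0]
force: [-1.9, 1.0, 4.3]
opening: 0.225
grasp_force: 15.0
```

>>> servo_tool(rows="0 0 0 0;0 0 0 0;0 0 0 0;0 0 0 0;0 0 0 0;0 0 0 0;0 0 0 0;0 0 0 0;0 0 0 0;0 0 0 0", hand=0)

```text
time_s: 14.5
tcp_pos: [472.7, -285.2, 44.6]
ee_rot: [-0.0, 1.0, -0.0, -0.0]
force: [-0.7, 0.6, 0.2]
opening: 0.995
grasp_force: 0.0
```

>>> servo_tool(rows="0 0 -4 0;0 0 -8 0;0 0 -12 0;-5 9 -12 0;-10 18 -12 0;-15.2 28.6 -12 0;-15.2 28.6 -12 0;-15.2 28.6 -12 0;-15.2 28.6 -12 0;-15.2 28.6 -12 0;-15.2 28.6 -12 0;-15.2 28.6 -12 0")

```text
time_s: 15.7
tcp_pos: [624.5, 0.9, 164.3]
ee_rot: [-0.001, 1.0, -0.0, -0.0]
force: [0.5, -0.4, -0.1]
opening: 1.003
grasp_force: 0.0
```

>>> servo_tool(rows="0 0 0 0;0 0 0 0;0 0 0 0")

```text
time_s: 16.0
tcp_pos: [624.4, -0.4, 164.9]
ee_rot: [0.001, 1.0, -0.0, 0.0]
force: [-0.3, -0.7, 0.7]
opening: 1.003
grasp_force: 0.0
```

>>> servo_tool(rows="0 0 4 0;0 0 8 0;0 0 10.5 0;0 0 11.8 0;0 0 11.8 0;0 0 11.8 0;0 0 11.8 0")

```text
time_s: 16.7
tcp_pos: [626.0, 0.6, 49.2]
ee_rot: [0.0, 1.0, -0.0, 0.002]
force: [0.5, -0.4, 0.0]
opening: 0.998
grasp_force: 0.0
```

>>> servo_tool(rows="0 0 0 0;0 0 0 0;0 0 0 0;0 0 0 0;0 0 0 0;0 0 0 0;0 0 0 0;0 0 0 0;0 0 0 0;0 0 0 0", hand=1, grip_force=20)

```text
time_s: 17.7
tcp_pos: [624.6, 0.8, 46.6]
ee_rot: [-0.0, 1.0, -0.0, -0.0]
force: [0.2, -0.6, -0.3]
opening: 0.351
grasp_force: 20.0
```

>>> servo_tool(rows="0 0 -3 0;0 0 -6 0;0 0 -9 0;0.3 -4 -9 0;0.5 -8 -9 0;0.6 -12 -9 0;0.6 -14.5 -9 0;0.6 -14.5 -9 0;0.6 -14.5 -9 0;0.6 -14.5 -9 0;0.6 -14.5 -9 0")

```text
time_s: 18.8
tcp_pos: [618.8, -142.8, 136.6]
ee_rot: [-0.001, 1.0, 0.0, -0.0]
force: [0.3, -1.1, -0.4]
opening: 0.354
grasp_force: 20.0
```

>>> servo_tool(rows="0 0 0 0;0 0 3 0;0 0 6 0;0 0 7.5 0;0 0 8 0;0 0 8.2 0;0 0 8.3 0;0 0 8.3 0;0 0 8.4 0;0 0 8.5 0;0 0 8.5 0;0 0 8.5 0")

```text
time_s: 20.0
tcp_pos: [619.1, -144.3, 52.6]
ee_rot: [-0.0, 1.0, -0.0, 0.001]
force: [-0.1, -0.3, 4.0]
opening: 0.347
grasp_force: 20.0
```

>>> servo_tool(rows="0 0 0 0;0 0 0 0;0 0 0 0;0 0 0 0;0 0 0 0;0 0 0 0;0 0 0 0;0 0 0 0;0 0 0 0;0 0 0 0", hand=0)

```text
time_s: 21.0
tcp_pos: [618.7, -144.2, 51.6]
ee_rot: [-0.0, 1.0, -0.0, -0.0]
force: [-0.1, -0.3, 0.1]
opening: 1.001
grasp_force: 0.0
```

>>> servo_tool(rows="0 0 -4 0;0 0 -8 0;0 0 -12 0;4 4 -12 0;8 8 -12 0;12 11 -12 0;17 14.6 -12 0;17 14.6 -12 0;17 14.6 -12 0;17 14.6 -12 0;17 14.6 -12 0;17 14.6 -12 0")

```text
time_s: 22.2
tcp_pos: [449.3, 1.1, 171.3]
ee_rot: [0.0, 1.0, -0.0, -0.0]
force: [0.0, 0.7, -0.5]
opening: 1.0
grasp_force: 0.0
```

>>> servo_tool(rows="0 0 0 0;0 0 0 0")

```text
time_s: 22.4
tcp_pos: [448.9, 1.4, 171.3]
ee_rot: [0.0, 1.0, 0.0, -0.0]
force: [0.4, 0.1, 0.5]
opening: 0.998
grasp_force: 0.0
```

>>> servo_tool(rows="0 0 4 0;0 0 8 0;0 0 11 0;0 0 13.3 0;0 0 13.3 0;0 0 13.3 0;0 0 13.3 0")

```text
time_s: 23.1
tcp_pos: [449.8, 1.7, 40.5]
ee_rot: [-0.0, 1.0, -0.0, 0.001]
force: [-0.5, 0.1, 0.6]
opening: 1.002
grasp_force: 0.0
```

>>> servo_tool(rows="0 0 0 0;0 0 0 0;0 0 0 0;0 0 0 0;0 0 0 0;0 0 0 0;0 0 0 0;0 0 0 0;0 0 0 0;0 0 0 0", hand=1, grip_force=25)

```text
time_s: 24.1
tcp_pos: [448.6, 1.8, 38.6]
ee_rot: [-0.0, 1.0, -0.0, -0.0]
force: [-0.4, 0.4, -1.2]
opening: 0.473
grasp_force: 25.0
```

>>> servo_tool(rows="0 0 -3 0;0 0 -7 0;0 0 -11 0;-4 -7 -11 0;-8 -14 -11 0;-12 -21 -11 0;-16.5 -29.7 -11 0;-16.5 -29.7 -11 0;-16.5 -29.7 -11 0;-16.5 -29.7 -11 0;-16.5 -29.7 -11 0;-16.5 -29.7 -11 0")

```text
time_s: 25.3
tcp_pos: [613.4, -295.5, 146.8]
ee_rot: [0.0, 1.0, 0.001, -0.001]
force: [-0.0, 0.1, -0.6]
opening: 0.476
grasp_force: 25.0
```

>>> servo_tool(rows="0 0 0 0;0 0 0 0")

```text
time_s: 25.5
tcp_pos: [613.7, -293.8, 149.7]
ee_rot: [-0.001, 1.0, -0.0, 0.001]
force: [0.3, 1.1, -0.7]
opening: 0.472
grasp_force: 25.0
```

>>> servo_tool(rows="0 0 0 0;0 0 3 0;0 0 6 0;0 0 8.5 0;0 0 9.5 0;0 0 10 0;0 0 10.2 0;0 0 10.3 0;0 0 10.4 0;0 0 10.5 0;0 0 10.5 0;0 0 10.5 0")

```text
time_s: 26.7
tcp_pos: [614.2, -295.5, 44.7]
ee_rot: [-0.0, 1.0, -0.0, 0.001]
force: [-0.5, -0.1, 2.5]
opening: 0.472
grasp_force: 25.0
```

>>> servo_tool(rows="0 0 0 0;0 0 0 0;0 0 0 0;0 0 0 0;0 0 0 0;0 0 0 0;0 0 0 0;0 0 0 0;0 0 0 0;0 0 0 0", hand=0)

```text
time_s: 27.7
tcp_pos: [613.7, -295.1, 43.6]
ee_rot: [-0.0, 1.0, -0.0, 0.0]
force: [0.8, 0.4, -0.7]
opening: 0.997
grasp_force: 0.0
```

>>> servo_tool(rows="0 0 -4 0;0 0 -8 0;0 0 -13 0;0 0 -18 0;4 10 -18 0;8 20 -18 0;12 30 -18 0;16 35 -18 0;16 35 -18 0;16 35 -18 0;16 35 -18 0;16 35 -18 0")

```text
time_s: 28.9
tcp_pos: [452.2, 57.0, 224.1]
ee_rot: [-0.001, 1.0, 0.0, 0.001]
force: [-0.7, -0.1, 0.6]
opening: 0.998
grasp_force: 0.0
```

>>> servo_tool(rows="0 0 0 0;0 0 0 0")

```text
time_s: 29.1
tcp_pos: [453.6, 55.1, 224.1]
ee_rot: [-0.001, 1.0, -0.0, 0.001]
force: [0.4, -0.3, 1.0]
opening: 1.002
grasp_force: 0.0
```

```bash
python3 - <<'E'
from h import *
im,d=eyes.capture("side");cv2.imwrite("pics/side1.png",im)
im,d=eyes.capture("top");cv2.imwrite("pics/top1.png",im);W=world("top",d)
for n,x,y,h in[("20",473,-284.5,71),("31",619,-144,86),("42",614,-295,66),("53",474,295,78),("s30",476,155,70),("s40",441,-138,62)]:
    m=(np.hypot(W[...,0]-x,W[...,1]-y)<45)&(abs(W[...,2]-h-1)<6);q=W[m]
    print(n,m.sum(),np.round(q.mean(0)-[x,y,h],1) if m.any() else None, np.round(q[:,2].std(),1) if m.any() else "")
print(sense()["time_s"])
E
```

```text
20 91 [-1.6  0.  -0.2] 1.8
31 199 [-0.4  0.8 -0.1] 1.6
42 313 [-0.4  0.8 -0.4] 1.7
53 579 [-0.1 -1.1  0.3] 1.6
s30 0 None 
s40 443 [-0.2 -0.1  0.2] 1.7
29.2
```

View pics/side1.png

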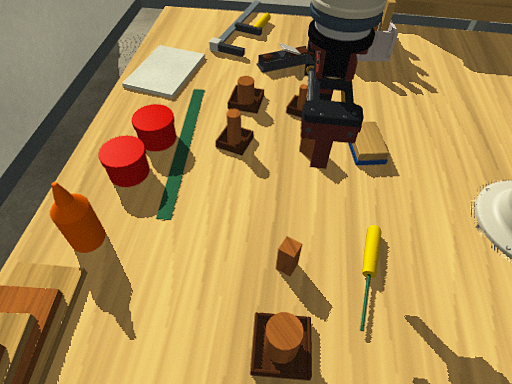

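View pics/top1.png

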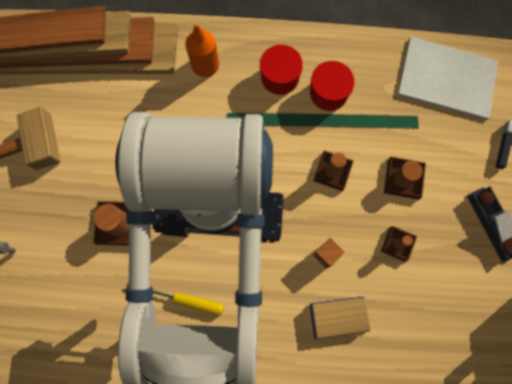

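All four dowels stand centred in their trays. The depth readings put each within 2 mm of the tray centre and at the right height. square_40 is unmoved, near (252, 328) in the top view. square_30 is hidden by the arm there, but the side view shows it standing at its starting pixel, near (257, 290).

```bash
python3 -c "
from plant import job_done
print(job_done())"
```

```text
the job is handed in; nothing more can be done
None
```

I stood all four dowels upright in their own trays, each measured within about 2 mm of the tray centre, left both square offcuts where they were, and handed the job in at about 29 s of the 99 s allowed; no verdict was returned.

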